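# Tip the moulded block into its drill jig and lock it under the clamp bolt

## Robot

A 6-joint arm with a two-finger parallel gripper is mounted at the origin on the work surface. World frame = base frame: x ahead of the robot, y to its left, z up, the work surface at z = 0. Lengths are in m, angles in rad, forces in N, time in s.
With the tool pointing down it reaches from about 0.35 to 0.85 m from the base axis. Payload 8.1 kg.
Tool frame: the origin (TCP) lies at the very end of the fingers, on their centre line; the grasp point (between the pads) lies 19 mm behind it; z points along the fingers, y is the direction in which the jaws open and shut (so a half turn about z gives the same grasp; the last joint's range is limited). The gripper opens to 93 mm and grips with 3 to 60 N. Pads are 15 mm wide; open, the fingers measure 128 mm over their backs; the gripper's body (75 mm by 188 mm) begins 65 mm behind the grasp point.
Start: joints at [1.206, 0.13, 1.488, -0, 1.523, -0.085], TCP at [0.166, 0.577, 0.219] pointing down, gripper open.
Joint ranges: [-2.96, 2.96], [-0.89, 2.26], [0.02, 2.5], [-1.34, 4.48], [0, 2.73], [-2.66, 2.66]. Speed limits (rad/s): [2.39, 2.39, 2.79, 3.14, 3.14, 3.14].

## Interface

Orientations are given as a rotation vector (axis times angle).
In Python, from plant import robot gives the robot as it stands.
- The arm moves only by the shell command python3 -m pendant 'ROWS' [OPENING] [FORCE]. ROWS is JSON, a list of rows, each an object with "delta_pos": the shift along the tool's x, y, z in m, a list of three; "spin": the turn about the tool's z in rad. In form: [{"delta_pos": [dx, dy, dz], "spin": spin}, ...]. A call has 1 to 10 rows; each row is the pose to reach, as a shift and turn from the pose measured when the call began, along the tool's axes at that moment; what a row does not reach only later rows make up. A row lasts 1/10 s, in which the tool goes at most 50 mm and 8.59 degrees, less where a joint would pass 70% of its speed; a pose out of reach is approached as far as the arm can. A call with a gripper value outside its range is refused whole. OPENING is the closure, from -1 (fully open) to 1 (shut), set as the call begins (- or left out, the last holds). The fingers move at their own pace and stop on an object; FORCE is the grip in N (left out, the last holds). Time passes only in rows, so rows that repeat a pose let the fingers close. It gives the time, the measured TCP pose, the force and the opening at its end, in the units of the state.
- robot.read_state(): the state, without advancing time (a new reading comes with each control period).
- robot.read_camera(name): name is "scene" or "top" or "wrist"; returns a dict with "color" (420x560x3 uint8, blue, green, red), "camera_matrix" (3x3 intrinsics, pixels), "R" (3x3) and "t" (3): a world point X has camera coordinates R X + t. Camera axes: x right, y down, z forward; pixel columns grow to the right and rows downward; lengths in m; the calibration is good to about 2 mm. A picture is of the moment at which its call begins. There is no depth.
- robot.close_job(): hands the job in, once; it reports no verdict.
Trained networks look in the newest picture that a camera, given by its name, has taken for a name from the list of things; names that differ only in an ending like _2 or _b are one class to them, and where a whole thing is asked for, a point or a joint stands for the part that bears it (a point fixed in the world has none). Each returns a list of dicts, best first, with "score" (0 to 1); they miss things now and then, are a little off and sometimes report something else, mostly with a low value. They report only what shows in the picture. A call takes as long as a camera call.
- robot.outline_of(camera, label): "mask" (420x560 bool, what is visible of it).
- robot.mark_of(camera, label): "location" ([x, y, z] in m, in the coordinates of the camera as it stood for that picture, good to about 4 mm: a listed point, or the origin of a listed thing).
The state is a dict: "t": time; "q": joint angles; "dq": joint speeds; "joint_torque": joint torques, N m; "tool_pos": TCP position; "orientation": TCP orientation; "force": force on the tool from outside, world axes, zero at the start; "wrist_torque": the same for the moment, N m; "opening": finger opening in m.
Only numpy, scipy, OpenCV 4.12 (cv2) and the standard library are available. Lean on these libraries where they do the work, as an engineer would, in place of code of your own. Each camera call takes 0.05 s, during which the arm holds its last target.

## Task

Tip the tall ivory block over the step so that it lies flat in the jig's bed. Then take the clamp bolt from its sloped stand, stand it in the jig's socket with its lugs resting on the steel rim and let go of it; take it again from above, turn it backward (counterclockwise seen from above) until its lugs drop into the thread start, and turn it forward (clockwise), without forcing it, until it is fully home with its disc over the block. Leave the other things on the bench where they are.

Things in the scene. Friction and masses are not known exactly. Their poses are not given: they have to be found in the camera images.
- fixture: Drill jig fixed to the bench, aluminium plate 195 x 235 x 4 mm with a round blue socket (74 mm wide, axis vertical) and, at -x of it, a lane for the block. Origin: on the bench under the socket's axis; z up. Lane: x = -42 to -140 mm, between guides 26 mm high. The block starts in its well (floor z 4 mm, y 40 to 108 mm).
- socket_rim (a point): Centre of the socket's flat steel rim, on its axis, 69 mm above the bench; bore 29 mm wide. Lugs (wing) pointing 0 to 65 degrees counterclockwise (seen from above) of the jig's +x, or that plus 180, rest on the rim. Clockwise, a red tooth 4 mm proud stops them; counterclockwise they reach a notch.
- notch (a point): Middle of one of two 76 degree notches in the rim, at y = +25 mm (the other is at -y). Turned counterclockwise, the lugs fall in once within 10 degrees of the jig's y axis: the bolt drops 18 mm by its own weight if not held. A tooth stops them 10 degrees past y. Then clockwise, a double thread lowers the bolt 5 mm in 80 degrees.
- home_mark (a point): Point on the rim at x = +25 mm, y = 0: driven clockwise from the notch, the bolt is fully down once the wing has turned about 80 degrees, nearly along the jig's x axis: home. A stop ends the turn a few degrees past the x axis.
- bed_center (a point): Point on the raised grey bed (top z 12 mm, y = 40 to -112 mm in the jig's frame, after an 8 mm step at y = 40) where the middle of the lying block's underside belongs: x -91, y -30 mm.
- block: Ivory moulded block 95 (x) x 65 (y) x 140 (z) mm, about 0.45 kg, too wide to grip. Stands in the well, its axes along the jig's. Origin: centre of its underside, z to its top. Pushed near the top towards the jig's -y, its base edge butts the step and past about 25 degrees it falls onto the bed and lies 65 mm high.
- block_center (a point): Centre of the block, 70 mm above its underside.
- stand: Fixed sloped stand, blue base plate 150 x 80 x 8 mm, two inclined steel rods; origin on the bench. The bolt lies on the rods, hung by its disc, leaning 35 degrees from vertical with its head towards the stand's +x, its foot end 35 mm above the stand's origin.
- bolt: Clamp bolt 126 mm long, about 0.4 kg. Origin: centre of its foot end; z along its axis to the head. Steel shank 26 mm thick, foot tapered to 16 mm over 11 mm; brass cross lugs 40 to 47 mm from the foot, 54 mm long along x, 9 mm thick; aluminium disc, 104 mm wide, at 74 to 80 mm. Foot end above the bench: lugs on the rim 29 mm, dropped 11, home 6. A half turn about z makes no difference.
- bolt_wing (a point): Centre of the bolt's green flat wing, 103 mm from its foot end: 60 mm wide along x (right over the lugs), 14 mm thick along y (grip across this), 46 mm tall. In the stand, x lies in the upright plane of the lean, so with the hand straight down when gripping, it must tilt 35 degrees to set the bolt upright (less if the hand already leans along the bolt when gripping). Let go on the rim it stands by itself, leaning a few degrees.
- arm1: Ivory moulded arm, 190 mm long, lying on the bench; leave alone.
- arm2: Another such arm; leave alone.
- arm3: Another such arm; leave alone.
- deburrer: Deburring tool with a green handle, 180 mm long, lying on the bench; leave alone.
- spray: White bottle, 60 mm diameter, 170 mm tall; leave alone.
- tin: Tin, 70 mm diameter, 90 mm tall; leave alone.

How it is judged:
On the way, in this order (a step that is already met when the one before it is completed fails the run):
1. the block lies flat in the jig's bed (angle between block's own z axis and vertical between 1.5 and 1.64 rad and z of block_center in the frame of fixture below 0.05 m and x of block_center in the frame of fixture between -0.097 and -0.085 m and y of block_center in the frame of fixture between -0.05 and 0.03 m), for 0.3 s.
2. the bolt stands in the socket with its lugs on the rim, let go (horizontal distance between bolt and fixture below 0.005 m and angle between bolt's own z axis and vertical below 0.12 rad and z of bolt in the frame of fixture between 0.024 and 0.0315 m and contact force between the fingers and bolt below 0.1 N), for 0.2 s.
3. turned backward, the lugs have dropped into the thread start (wing still along the jig's y axis) (horizontal distance between bolt and fixture below 0.005 m and angle between bolt's own z axis and vertical below 0.12 rad and z of bolt in the frame of fixture below 0.015 m and angle between the x axis of bolt and the y axis of fixture, either way round below 0.45 rad), for 0.05 s.
At the end, for the whole second after the job is handed in: Block flat on the bed (4 degrees), its centre within 6 mm of the lane's middle and at -50 to +30 mm along the jig's y; bolt upright on the socket's axis, foot end at most 8 mm above the bench (home 6 mm), wing within 17 degrees of the jig's x axis; both at rest (all of step 1 and horizontal distance between bolt and fixture below 0.005 m and angle between bolt's own z axis and vertical below 0.12 rad and z of bolt in the frame of fixture below 0.008 m and angle between the x axis of bolt and the x axis of fixture, either way round below 0.3 rad and linear speed of each of bolt, block below 0.02 m/s); the robot touches nothing.
It fails at once if a bystander (arms, deburrer, bottle, tin) moved by more than 40 mm (not (distance of each of arm1, arm2, arm3, deburrer, spray, tin from where it was at the start of the episode below 0.04 m)).
It fails at once if the bolt forced against the jig with more than 90 N (contact force between bolt and fixture above 90 N).
It also fails if it takes over 64 s, if anything falls off the work surface, if the arm or the gripper's body presses on something with over 40 N, if the wrist force passes 120 N, or if a joint passes its speed limit or range.

## Working session

There is one attempt and no reset: what is moved stays moved. The work goes in short steps, Python scripts to look and compute and a shell command to move; the robot and the scene stay as the last step left them, time stands still between calls to the robot, and variables do not carry over. Pictures are saved under pics/ and viewed, and the job is handed in when it is done.

I'll start with the cameras and the state.

```bash
ls; mkdir -p pics; cat > h.py <<'E'
import numpy as np, cv2
from scipy.spatial.transform import Rotation as Ro
from plant import robot
def snap(cam,fn=None):
    c=robot.read_camera(cam)
    if fn: cv2.imwrite('pics/'+fn,c['color'])
    return c
def world(c,p): return np.array(c['R']).T@(np.array(p)-np.array(c['t']))
def proj(c,X):
    p=np.array(c['R'])@np.array(X)+np.array(c['t']); p=np.array(c['camera_matrix'])@p; return p[:2]/p[2]
def marks(cam,c,labels):
    o={}
    for l in labels:
        m=robot.mark_of(cam,l)
        if m:
            w=world(c,m[0]['location']); o[l]=w
            print(cam,l,round(m[0]['score'],2),np.round(w,4),np.round(proj(c,w),0),len(m))
        else: print(cam,l,'none')
    return o
def tool():
    s=robot.read_state(); return np.array(s['tool_pos']),Ro.from_rotvec(s['orientation']).as_matrix(),s
E
python3 - <<'E'
from h import *
p,R,s=tool(); print(s['t'],p,R.round(3),s['q'],s['opening'])
for cam in ['scene','top','wrist']:
    c=snap(cam,cam+'0.png')
    marks(cam,c,['fixture','socket_rim','notch','home_mark','bed_center','block','block_center','stand','bolt','bolt_wing'])
    print(robot.read_state()['t'])
E
```

```text
pics
0.0 [0.16547953 0.57612938 0.2175918 ] [[-0.961  0.276 -0.001]
 [ 0.276  0.961 -0.002]
 [ 0.    -0.002 -1.   ]] [ 1.20558921e+00  1.31154125e-01  1.48927903e+00 -1.50846891e-05
  1.52301137e+00 -8.53558295e-02] 0.0926372518190252
scene fixture 0.89 [ 0.5946 -0.1417 -0.0009] [261. 260.] 2
scene socket_rim 0.88 [ 0.5994 -0.1396  0.0725] [262. 246.] 1
scene notch 0.8 [ 0.6067 -0.1204  0.0634] [271. 250.] 1
scene home_mark 0.92 [ 0.6217 -0.15    0.0707] [259. 256.] 1
scene bed_center 0.59 [ 0.5027 -0.1558  0.0156] [249. 226.] 2
scene block 0.63 [ 0.5272 -0.0467  0.0033] [294. 230.] 1
scene block_center 0.59 [ 0.5271 -0.0478  0.0735] [295. 214.] 1
scene stand 0.61 [ 0.4358  0.3023 -0.0044] [410. 185.] 1
scene bolt 0.7 [0.4323 0.3031 0.0364] [414. 174.] 2
scene bolt_wing 0.81 [0.4916 0.3008 0.1172] [432. 171.] 1
0.55
top fixture 0.92 [ 0.5991 -0.1446  0.0031] [308. 203.] 2
top socket_rim 0.87 [ 0.602  -0.1433  0.0697] [309. 198.] 3
top notch 0.55 [ 0.6059 -0.1206  0.0685] [300. 197.] 1
top home_mark 0.74 [ 0.6282 -0.1457  0.0664] [310. 189.] 2
top bed_center 0.85 [ 0.5033 -0.1491  0.0101] [310. 237.] 1
top block 0.69 [ 0.5255 -0.045   0.0045] [272. 229.] 1
top block_center 0.76 [ 0.5282 -0.0476  0.0687] [272. 226.] 2
top stand 0.72 [4.353e-01 3.038e-01 4.000e-04] [147. 260.] 2
top bolt 0.6 [0.4364 0.3009 0.0335] [144. 260.] 1
top bolt_wing 0.93 [0.4911 0.3001 0.1204] [134. 238.] 2
1.1
wrist fixture none
wrist socket_rim none
wrist notch none
wrist home_mark none
wrist bed_center none
wrist block none
wrist block_center none
wrist stand none
wrist bolt none
wrist bolt_wing none
1.65
```

View pics/scene0.png

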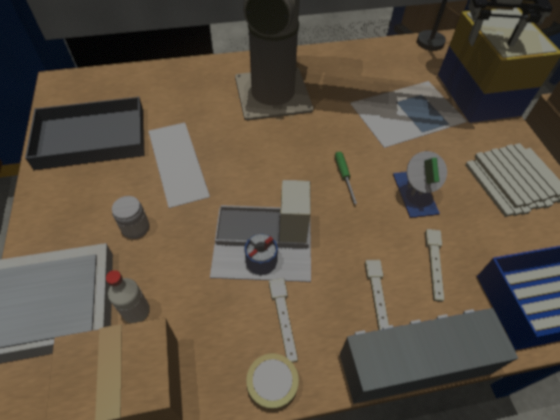

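View pics/top0.png

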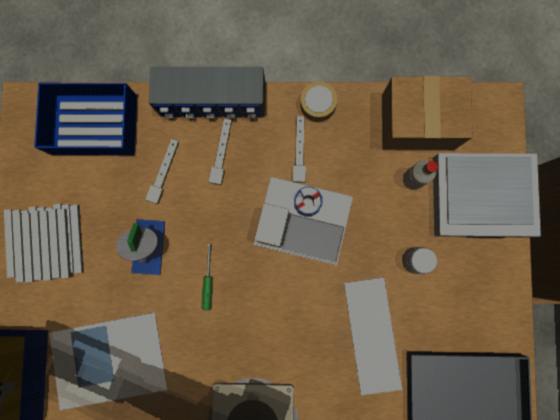

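View pics/wrist0.png

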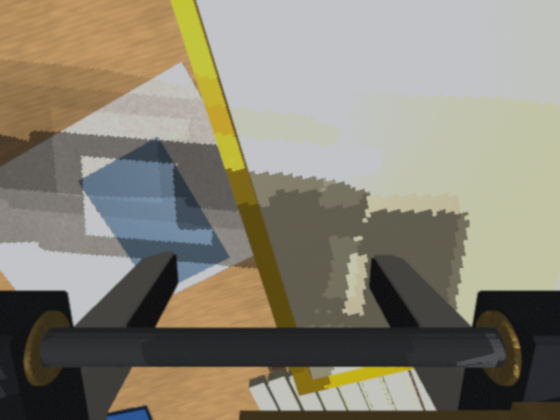

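The pictures show the jig with its standing block mid-bench: socket at top (309,200), block at (272,227). The stand with the bolt is at top (147,247). I'll zoom in on the saved images to get the yaw of the jig and the stand.

```bash
python3 - <<'E'
from h import *
import pickle
c=robot.read_camera('top'); pickle.dump(c,open('top.pkl','wb'))
im=c['color']
a=cv2.resize(im[170:275,245:365],None,fx=5,fy=5,interpolation=cv2.INTER_CUBIC)
b=cv2.resize(im[205:285,105:175],None,fx=5,fy=5,interpolation=cv2.INTER_CUBIC)
cv2.imwrite('pics/jig1.png',cv2.convertScaleAbs(a,alpha=1.3)); cv2.imwrite('pics/stand1.png',cv2.convertScaleAbs(b,alpha=1.5))
print(c['camera_matrix'],c['R'],c['t'])
E
```

```text
[[451.25383716   0.         277.54659935]
 [  0.         451.25383716 217.32895909]
 [  0.           0.           1.        ]] [[ 0.01256798 -0.99945399 -0.03055755]
 [-0.99547222 -0.00962668 -0.09456419]
 [ 0.09421839  0.03160767 -0.99504967]] [-0.06608252  0.55490862  1.20540839]
```

View pics/jig1.png

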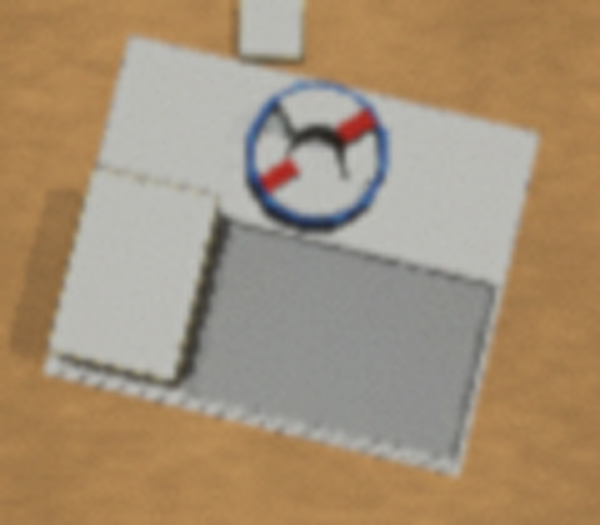

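View pics/stand1.png

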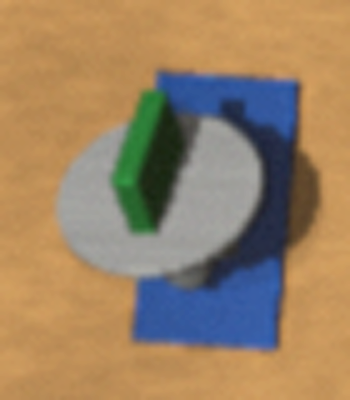

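```bash
python3 - <<'E'
from h import *
import pickle
c=pickle.load(open('top.pkl','rb'));K,R,t=map(np.array,(c['camera_matrix'],c['R'],c['t']))
def bp(u,v,z):
    d=R.T@np.linalg.inv(K)@np.array([u,v,1.]); o=-R.T@t; return o+d*(z-o[2])/d[2]
def ang(a,b): return np.degrees(np.arctan2(*(b-a)[[1,0]]))
P=[bp(245+x/5,170+y/5,.004) for x,y in [(130,38),(538,132),(458,472),(47,372)]]
print(np.round(P,4)); print('edges',[ (round(ang(P[i],P[(i+1)%4]),1),round(np.linalg.norm(P[i]-P[(i+1)%4]),3)) for i in range(4)])
T=[bp(245+x/5,170+y/5,.144) for x,y in [(97,168),(218,195),(180,380),(52,355)]]
print('block top',np.mean(T,0).round(4),[ (round(ang(T[i],T[(i+1)%4]),1),round(np.linalg.norm(T[i]-T[(i+1)%4]),3)) for i in range(4)])
print('rim',bp(245+317/5,170+154/5,.069))
S=[bp(105+x/5,205+y/5,.008) for x,y in [(160,72),(298,82),(275,348),(133,340)]]
print('stand',np.mean(S,0).round(4),[ (round(ang(S[i],S[(i+1)%4]),1),round(np.linalg.norm(S[i]-S[(i+1)%4]),3)) for i in range(4)])
E
```

```text
[[ 0.6692 -0.0395  0.004 ]
 [ 0.6179 -0.2667  0.004 ]
 [ 0.4298 -0.2225  0.004 ]
 [ 0.4819  0.0038  0.004 ]]
edges [(np.float64(-102.7), np.float64(0.233)), (np.float64(166.8), np.float64(0.193)), (np.float64(77.0), np.float64(0.232)), (np.float64(-13.0), np.float64(0.192))]
block top [ 0.5257 -0.0511  0.144 ] [(np.float64(-102.1), np.float64(0.061)), (np.float64(169.1), np.float64(0.093)), (np.float64(79.6), np.float64(0.064)), (np.float64(-12.6), np.float64(0.095))]
rim [ 0.59597979 -0.14203317  0.069     ]
stand [0.4713 0.2982 0.008 ] [(np.float64(-93.5), np.float64(0.078)), (np.float64(177.1), np.float64(0.147)), (np.float64(87.6), np.float64(0.079)), (np.float64(-3.4), np.float64(0.149))]
```

The jig's yaw is about -13°, with the socket axis at (0.598, -0.142). The stand's yaw is about -3°. I'm moving to the +y side of the block, high up, with the jaws half open and spread along the jig's x.

```bash
python3 -m pendant '[{"delta_pos":[-0.018,-0.015,0],"spin":0.07},{"delta_pos":[-0.05,-0.042,0],"spin":0.2},{"delta_pos":[-0.086,-0.073,0],"spin":0.34},{"delta_pos":[-0.122,-0.103,0],"spin":0.48},{"delta_pos":[-0.158,-0.134,0],"spin":0.62},{"delta_pos":[-0.194,-0.164,0],"spin":0.76},{"delta_pos":[-0.23,-0.194,0],"spin":0.9},{"delta_pos":[-0.266,-0.225,0],"spin":1.04},{"delta_pos":[-0.302,-0.255,0],"spin":1.18},{"delta_pos":[-0.338,-0.285,0],"spin":1.32}]' 0 20
python3 - <<'E'
from h import *
p,R,s=tool(); print(s['t'],p.round(4),R.round(3),s['opening'],np.round(s['q'],2))
tgt=np.array([.5411,.0147,.150]); print(R.T@(tgt-p)); print('yaw',np.degrees(np.arctan2(R[1,0],R[0,0])))
E
```

```text
t: 2.7
tool_pos: [0.4126, 0.2077, 0.219]
orientation: [2.259, 2.182, 0.002]
force: [1.2, 0.7, -0.1]
opening: 0.0463
2.7 [0.4126 0.2077 0.219 ] [[ 0.035  0.999  0.001]
 [ 0.999 -0.035  0.   ]
 [ 0.     0.001 -1.   ]] 0.04628982039495391 [ 0.36 -0.25  1.86  0.    1.54  0.39]
[-0.18847474  0.13500491  0.06905213]
yaw 88.01365318590601
```

```bash
python3 -m pendant '[{"delta_pos":[-0.035,0.025,0],"spin":0.04},{"delta_pos":[-0.07,0.05,0],"spin":0.08},{"delta_pos":[-0.105,0.075,0.01],"spin":0.12},{"delta_pos":[-0.14,0.1,0.03],"spin":0.16},{"delta_pos":[-0.17,0.122,0.055],"spin":0.19},{"delta_pos":[-0.185,0.133,0.08],"spin":0.192},{"delta_pos":[-0.188,0.135,0.091],"spin":0.192},{"delta_pos":[-0.188,0.135,0.091],"spin":0.192}]'
python3 - <<'E'
from h import *
p,R,s=tool(); print(s['t'],p.round(4),s['opening'])
c=snap('scene','scene1.png'); 
o=np.array([.5982,-.1422,0]); a=np.radians(-13); J=np.array([[np.cos(a),-np.sin(a),0],[np.sin(a),np.cos(a),0],[0,0,1]])
print('jig frame',J.T@(p-o)); print('yaw',np.degrees(np.arctan2(R[1,0],R[0,0])))
im=c['color'][150:310,190:350]; cv2.imwrite('pics/scene1.png',cv2.resize(im,None,fx=3.5,fy=3.5))
E
```

```text
t: 3.5
tool_pos: [0.5396, 0.0151, 0.126]
orientation: [-2.457, -1.953, 0.003]
force: [-0.4, 0.0, -0.5]
opening: 0.0464
3.5 [0.5396 0.0151 0.126 ] 0.04640977015520104
jig frame [-0.09251119  0.14009653  0.12598143]
yaw 76.95855890391503
```

View pics/scene1.png

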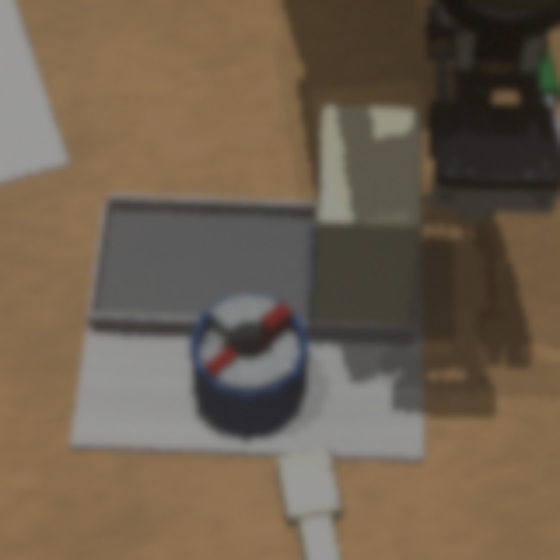

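The hand stands clear on the block's +y side and is aligned with it. I'm pushing slowly towards the jig's -y (tool -x).

```bash
python3 -m pendant '[{"delta_pos":[-0.014,0,0],"spin":0},{"delta_pos":[-0.022,0,0],"spin":0},{"delta_pos":[-0.028,0,0],"spin":0},{"delta_pos":[-0.034,0,0],"spin":0},{"delta_pos":[-0.04,0,0],"spin":0},{"delta_pos":[-0.046,0,0],"spin":0},{"delta_pos":[-0.052,0,0],"spin":0},{"delta_pos":[-0.058,0,0],"spin":0},{"delta_pos":[-0.064,0,0],"spin":0}]'
python3 - <<'E'
from h import *
p,R,s=tool(); print(s['t'],p.round(4),s['force'])
c=snap('scene'); im=c['color'][150:310,190:350]; cv2.imwrite('pics/scene2.png',cv2.resize(im,None,fx=3.5,fy=3.5))
E
```

```text
t: 4.45
tool_pos: [0.5257, -0.0472, 0.1275]
orientation: [-2.457, -1.955, 0.001]
force: [0.4, 1.9, 2.0]
opening: 0.0466
4.45 [ 0.5257 -0.0472  0.1275] [0.40960866 1.88976107 2.02959795]
```

View pics/scene2.png

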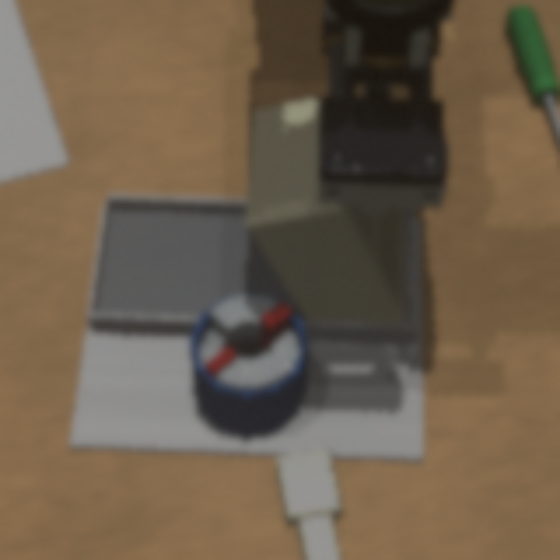

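The block is leaning about 20°, with its base edge against the step. I'll keep pushing.

```bash
python3 -m pendant '[{"delta_pos":[-0.006,0,0],"spin":0},{"delta_pos":[-0.012,0,0],"spin":0},{"delta_pos":[-0.018,0,0],"spin":0},{"delta_pos":[-0.024,0,0],"spin":0},{"delta_pos":[-0.03,0,0],"spin":0},{"delta_pos":[-0.032,0,0],"spin":0},{"delta_pos":[-0.032,0,0],"spin":0},{"delta_pos":[-0.032,0,0],"spin":0}]'
python3 - <<'E'
from h import *
p,R,s=tool(); print(s['t'],p.round(4),s['force'])
c=snap('scene'); im=c['color'][150:310,190:350]; cv2.imwrite('pics/scene3.png',cv2.resize(im,None,fx=3.5,fy=3.5))
E
```

```text
t: 5.3
tool_pos: [0.5184, -0.0791, 0.1274]
orientation: [-2.458, -1.955, 0.001]
force: [0.2, 0.0, 0.4]
opening: 0.0463
5.3 [ 0.5184 -0.0791  0.1274] [0.22321426 0.00322887 0.36172948]
```

View pics/scene3.png

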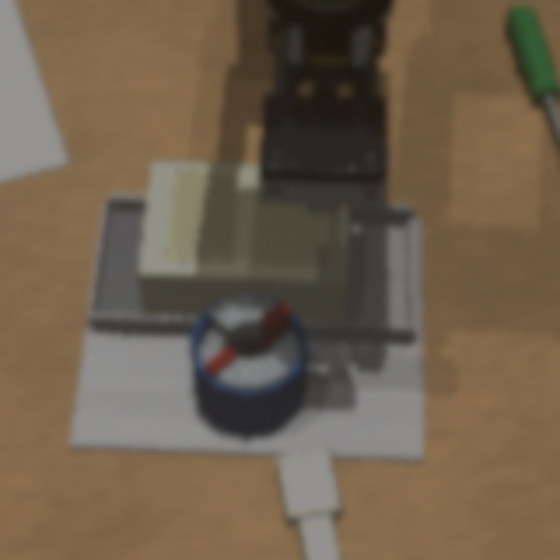

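The block has fallen and lies flat on the bed. Next I'm going above the stand, turning the tool's x towards the stand's +x.

```bash
python3 -m pendant '[{"delta_pos":[0.01,0,-0.03],"spin":0.1},{"delta_pos":[0.04,-0.01,-0.07],"spin":0.24},{"delta_pos":[0.08,-0.02,-0.1],"spin":0.38},{"delta_pos":[0.122,-0.032,-0.12],"spin":0.53},{"delta_pos":[0.166,-0.043,-0.12],"spin":0.67},{"delta_pos":[0.21,-0.055,-0.12],"spin":0.82},{"delta_pos":[0.254,-0.067,-0.12],"spin":0.96},{"delta_pos":[0.298,-0.078,-0.12],"spin":1.11},{"delta_pos":[0.338,-0.09,-0.12],"spin":1.26},{"delta_pos":[0.366,-0.096,-0.12],"spin":1.396}]'
python3 - <<'E'
from h import *
p,R,s=tool(); print(s['t'],p.round(4),R.round(3),np.round(s['q'],2))
c=snap('wrist','wrist1.png'); m=marks('wrist',c,['bolt','bolt_wing'])
c=snap('top','top1.png'); m=marks('top',c,['block','block_center','fixture','socket_rim'])
b=cv2.resize(c['color'][170:275,245:365],None,fx=5,fy=5,interpolation=cv2.INTER_CUBIC);cv2.imwrite('pics/jig2.png',cv2.convertScaleAbs(b,alpha=1.3))
E
```

```text
t: 6.35
tool_pos: [0.5063, 0.3024, 0.2475]
orientation: [-3.141, 0.026, 0.002]
force: [0.3, -0.9, 0.4]
opening: 0.0469
6.35 [0.5063 0.3024 0.2475] [[ 1.    -0.017 -0.001]
 [-0.017 -1.     0.001]
 [-0.001 -0.001 -1.   ]] [0.45 0.09 1.48 0.   1.57 2.04]
wrist bolt 0.87 [0.4372 0.3007 0.0349] [275. 245.] 1
wrist bolt_wing 0.93 [0.4954 0.2971 0.1153] [278. 215.] 1
top block 0.61 [ 0.5225 -0.0591  0.0439] [277. 229.] 1
top block_center 0.82 [ 0.509  -0.1287  0.0411] [303. 234.] 1
top fixture 0.92 [ 0.6005 -0.141   0.003 ] [307. 202.] 3
top socket_rim 0.68 [ 0.5995 -0.1419  0.0703] [308. 199.] 1
```

View pics/wrist1.png

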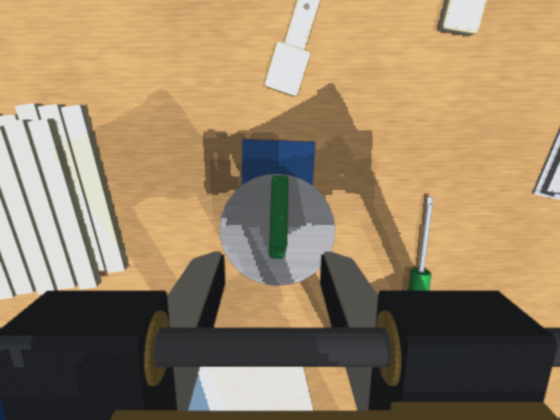

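View pics/jig2.png

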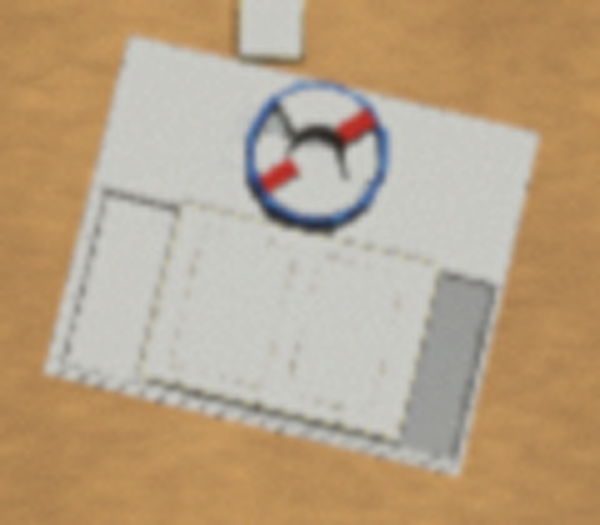

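```bash
python3 - <<'E'
from h import *
c=snap('wrist')
K,R,t=map(np.array,(c['camera_matrix'],c['R'],c['t']))
def bp(u,v,z):
    d=R.T@np.linalg.inv(K)@np.array([u,v,1.]); o=-R.T@t; return o+d*(z-o[2])/d[2]
m=robot.outline_of('wrist','bolt_wing')[0]['mask'].astype(np.uint8)
hsv=cv2.cvtColor(c['color'],cv2.COLOR_BGR2HSV); g=cv2.inRange(hsv,(45,90,20),(85,255,255))[150:280,230:330]
ys,xs=np.nonzero(g); xs=xs+230; ys=ys+150
print(len(xs),ys.min(),ys.max())
for v in range(ys.min(),ys.max()+1,12):
    r=xs[ys==v]; print(v,r.min(),r.max())
tp=np.array([.5063,.3024,.2475])
for z in (.12,.138,.155): print(z,proj(c,[.5063,.3024,z]),bp(278,215,z),bp(279,215,z))
cv2.imwrite('pics/w2.png',cv2.resize(c['color'][160:300,210:350],None,fx=4,fy=4))
E
```

```text
1323 178 259
178 268 280
190 266 281
202 266 281
214 265 281
226 265 280
238 264 280
250 264 279
0.12 [266.05727467 205.38687992] [0.49793499 0.29267531 0.12      ] [0.49792353 0.29184829 0.12      ]
0.138 [265.67942742 211.39648589] [0.50325932 0.29289174 0.138     ] [0.50324856 0.29211557 0.138     ]
0.155 [265.27798276 217.78140529] [0.50828785 0.29309614 0.155     ] [0.50827776 0.292368   0.155     ]
```

View pics/w2.png

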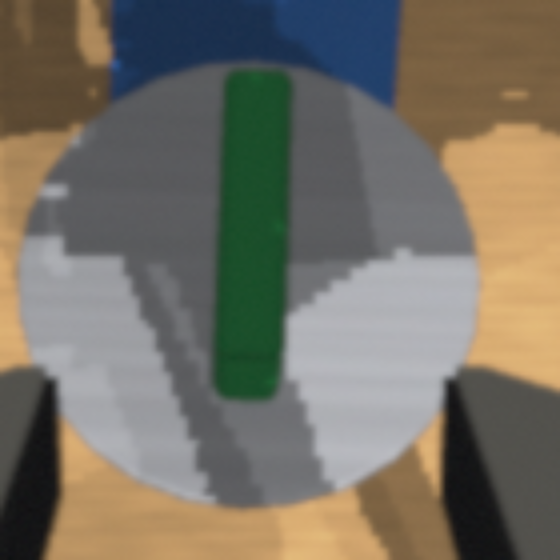

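```bash
python3 - <<'E'
from h import *
p,R_,s=tool(); print(s['t'],p.round(4),np.degrees(np.arctan2(R_[1,0],R_[0,0])))
c=snap('wrist')
K,R,t=map(np.array,(c['camera_matrix'],c['R'],c['t']))
def bp(u,v,z):
    d=R.T@np.linalg.inv(K)@np.array([u,v,1.]); o=-R.T@t; return o+d*(z-o[2])/d[2]
m=marks('wrist',c,['bolt','bolt_wing'])
print('lowend',bp(274,178,.121),'highend',bp(271,250,.155)); print(proj(c,[p[0],p[1],.138]))
c=snap('scene'); marks('scene',c,['block_center','arm1'])
E
```

```text
6.85 [0.5077 0.2981 0.2478] -0.7685070641682784
wrist bolt 0.66 [0.4357 0.3014 0.0338] [270. 247.] 1
wrist bolt_wing 0.71 [0.4945 0.2999 0.1152] [270. 217.] 1
lowend [0.52922322 0.29574313 0.121     ] highend [0.48105979 0.29877439 0.155     ]
[271.37084943 209.64305764]
scene block_center 0.91 [ 0.5089 -0.125   0.0415] [262. 220.] 2
scene arm1 0.98 [0.7657 0.0999 0.0024] [381. 308.] 3
```

The wing's ends back-project to where the geometry predicts, with a yaw of -3.6°. I'm going down to grip only the top of the wing on the bolt's axis, so it can swing upright like a pendulum.

```bash
python3 -m pendant '[{"delta_pos":[-0.002,0.001,0.02],"spin":0.03},{"delta_pos":[-0.004,0.001,0.06],"spin":0.047},{"delta_pos":[-0.004,0.001,0.095],"spin":0.047},{"delta_pos":[-0.004,0.001,0.112],"spin":0.047},{"delta_pos":[-0.004,0.001,0.12],"spin":0.047},{"delta_pos":[-0.004,0.001,0.12],"spin":0.047}]'
python3 -m pendant '[{"delta_pos":[0,0,0],"spin":0},{"delta_pos":[0,0,0],"spin":0},{"delta_pos":[0,0,0],"spin":0},{"delta_pos":[0,0,0],"spin":0},{"delta_pos":[0,0,0],"spin":0}]' 1 10
python3 - <<'E'
from h import *
p,R,s=tool(); print(s['t'],p.round(4),np.degrees(np.arctan2(R[1,0],R[0,0])),s['opening'],s['force'])
c=snap('wrist','wrist3.png')
c=snap('scene'); cv2.imwrite('pics/scene4.png',cv2.resize(c['color'][110:230,360:490],None,fx=5,fy=5))
E
```

```text
t: 7.75
tool_pos: [0.5027, 0.2977, 0.1266]
orientation: [3.14, -0.094, -0.005]
force: [0.6, -0.3, 0.4]
opening: 0.0466
t: 8.25
tool_pos: [0.503, 0.2978, 0.1272]
orientation: [3.14, -0.094, -0.003]
force: [0.7, -1.7, 1.7]
opening: 0.014
8.25 [0.503  0.2978 0.1272] -3.4336644063970345 0.014012965205120534 [ 0.70423411 -1.7466971   1.72067972]
```

View pics/wrist3.png

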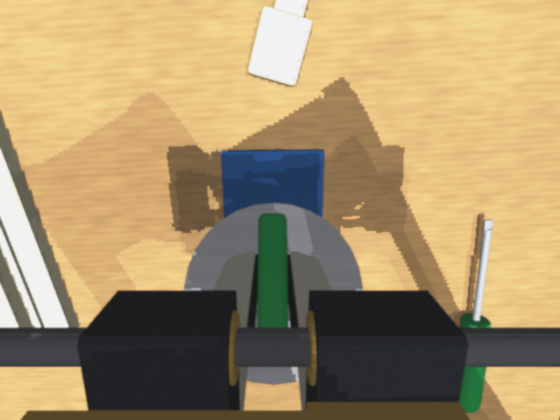

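View pics/scene4.png

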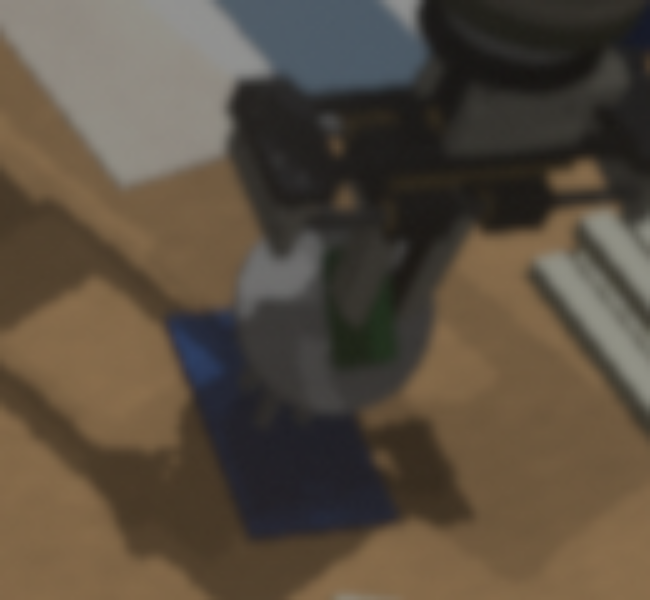

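The wing is gripped (opening 14.0 mm). I'm lifting it gently, first straight up and then a little back off the rods.

```bash
python3 -m pendant '[{"delta_pos":[0,0,-0.004],"spin":0},{"delta_pos":[0,0,-0.01],"spin":0},{"delta_pos":[-0.002,0,-0.018],"spin":0},{"delta_pos":[-0.008,0,-0.028],"spin":0},{"delta_pos":[-0.014,0,-0.038],"spin":0},{"delta_pos":[-0.02,0,-0.05],"spin":0},{"delta_pos":[-0.026,0,-0.062],"spin":0},{"delta_pos":[-0.032,0,-0.074],"spin":0},{"delta_pos":[-0.038,0,-0.084],"spin":0},{"delta_pos":[-0.04,0,-0.09],"spin":0}]'
python3 - <<'E'
from h import *
p,R,s=tool(); print(s['t'],p.round(4),np.degrees(np.arctan2(R[1,0],R[0,0])),s['opening'],s['force'])
c=snap('wrist','wrist4.png'); b=marks('wrist',c,['bolt','bolt_wing'])
c=snap('scene'); b=marks('scene',c,['bolt','bolt_wing']); cv2.imwrite('pics/scene5.png',cv2.resize(c['color'][80:230,350:490],None,fx=4,fy=4))
E
```

```text
t: 9.35
tool_pos: [0.4631, 0.3006, 0.2189]
orientation: [-3.14, 0.093, 0.001]
force: [0.3, -0.1, -3.2]
opening: 0.014
9.35 [0.4631 0.3006 0.2189] -3.409323711896164 0.013959096459406316 [ 0.33062965 -0.05213465 -3.15148902]
wrist bolt 0.72 [0.4367 0.301  0.1049] [273. 240.] 1
wrist bolt_wing none
scene bolt 0.85 [0.4379 0.3042 0.1084] [424. 157.] 1
scene bolt_wing 0.95 [0.4603 0.3045 0.2077] [440. 134.] 1
```

View pics/wrist4.png

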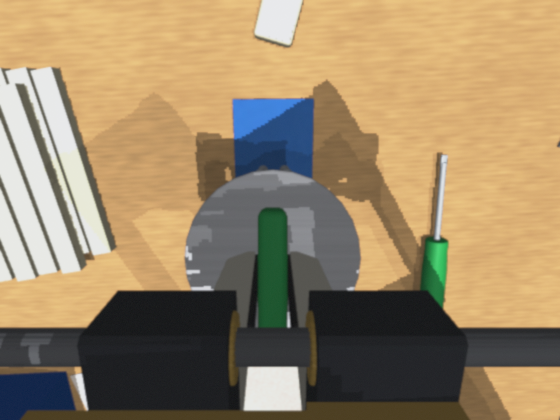

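View pics/scene5.png

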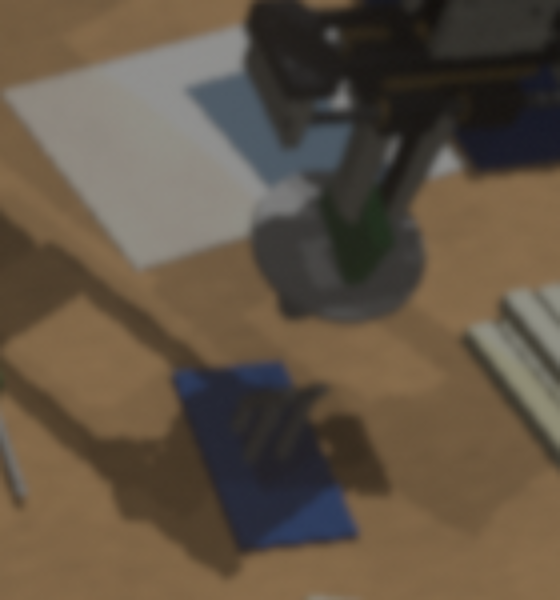

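The bolt is free of the stand and has swung passively to about 13° of lean. I'm softening the grip a little so it swings further while I carry it towards the socket.

```bash
python3 -m pendant '[{"delta_pos":[0.003,0.008,-0.004],"spin":-0.01},{"delta_pos":[0.01,0.027,-0.01],"spin":-0.03},{"delta_pos":[0.02,0.055,-0.014],"spin":-0.06},{"delta_pos":[0.033,0.09,-0.014],"spin":-0.1},{"delta_pos":[0.047,0.128,-0.014],"spin":-0.14},{"delta_pos":[0.062,0.166,-0.014],"spin":-0.18},{"delta_pos":[0.076,0.204,-0.014],"spin":-0.22},{"delta_pos":[0.09,0.242,-0.014],"spin":-0.26},{"delta_pos":[0.104,0.278,-0.014],"spin":-0.3},{"delta_pos":[0.116,0.31,-0.014],"spin":-0.34}]' 1 7
python3 - <<'E'
from h import *
p,R,s=tool(); print(s['t'],p.round(4),np.degrees(np.arctan2(R[1,0],R[0,0])),s['opening'],s['force'])
c=snap('wrist'); b=marks('wrist',c,['bolt','bolt_wing'])
c=snap('scene'); b=marks('scene',c,['bolt','bolt_wing'])
p,R,s=tool();print(s['t'],p.round(4)); print(R.T@(np.array([.5985,-.142,p[2]])-p))
E
```

```text
t: 10.65
tool_pos: [0.5604, -0.0192, 0.2302]
orientation: [3.11, 0.44, -0.006]
force: [0.2, -0.5, -3.0]
opening: 0.0141
10.65 [ 0.5604 -0.0192  0.2302] 16.10185666196564 0.014139628896442843 [ 0.22314115 -0.4516605  -3.03968156]
wrist bolt 0.78 [ 0.5489 -0.0224  0.1137] [271. 221.] 1
wrist bolt_wing 0.86 [ 0.562  -0.0186  0.2184] [270. 257.] 1
scene bolt 0.7 [ 0.5541 -0.0306  0.1168] [306. 212.] 1
scene bolt_wing 0.61 [ 0.5616 -0.0175  0.215 ] [316. 186.] 2
10.95 [ 0.5599 -0.0159  0.2301]
[ 0.00222372  0.13184069 -0.0001384 ]
```

```bash
python3 -m pendant '[{"delta_pos":[0,0.012,0],"spin":-0.01},{"delta_pos":[0,0.035,0],"spin":-0.03},{"delta_pos":[0.001,0.065,0],"spin":-0.05},{"delta_pos":[0.001,0.095,0],"spin":-0.07},{"delta_pos":[0.002,0.118,0.005],"spin":-0.09},{"delta_pos":[0.002,0.13,0.01],"spin":-0.1},{"delta_pos":[0.002,0.132,0.015],"spin":-0.1},{"delta_pos":[0.002,0.132,0.018],"spin":-0.1},{"delta_pos":[0.002,0.132,0.018],"spin":-0.1}]' 1 6
python3 - <<'E'
from h import *
c=snap('wrist','wrist6.png'); b=marks('wrist',c,['bolt','bolt_wing','socket_rim','fixture','home_mark','notch'])
c=snap('scene'); b=marks('scene',c,['bolt','bolt_wing','socket_rim','fixture']);cv2.imwrite('pics/scene6.png',cv2.resize(c['color'][170:310,190:350],None,fx=4,fy=4))
p,R,s=tool(); print(s['t'],p.round(4),np.degrees(np.arctan2(R[1,0],R[0,0])),s['opening'],s['force'])
E
```

```text
t: 11.85
tool_pos: [0.5977, -0.1409, 0.2111]
orientation: [-3.083, -0.594, 0.008]
force: [0.2, 0.2, -3.5]
opening: 0.014
wrist bolt none
wrist bolt_wing 0.86 [ 0.5989 -0.1383  0.1938] [267. 252.] 2
wrist socket_rim none
wrist fixture 0.48 [ 0.5957 -0.1475  0.0925] [278. 211.] 1
wrist home_mark none
wrist notch none
scene bolt 0.62 [ 0.5955 -0.1458  0.0949] [259. 240.] 1
scene bolt_wing 0.58 [ 0.5949 -0.1393  0.1969] [261. 213.] 1
scene socket_rim 0.76 [ 0.6012 -0.1402  0.073 ] [262. 247.] 3
scene fixture 0.92 [ 0.5978 -0.1413  0.001 ] [262. 261.] 2
12.45 [ 0.5983 -0.1422  0.2121] 21.761916714327832 0.013958076300823878 [-0.17408056  0.44868849 -4.2819148 ]
```

View pics/wrist6.png

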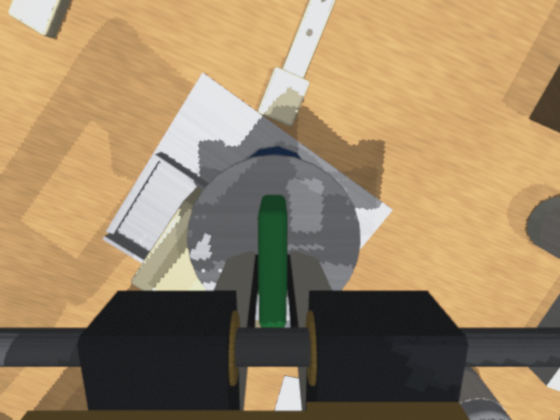

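View pics/scene6.png

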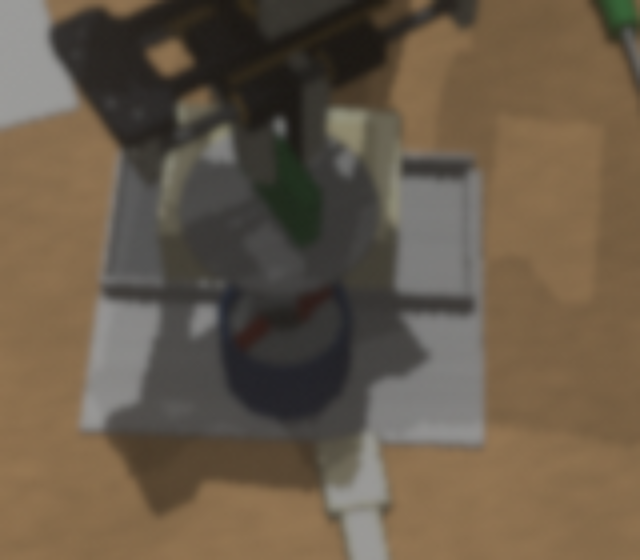

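The bolt hangs almost upright over the socket, wing about 35° from the jig's x, and the red teeth are well clear of the lugs. I'm lowering the foot into the bore with a small +x tool offset to cancel the remaining lean.

```bash
python3 -m pendant '[{"delta_pos":[0.002,0,0.004],"spin":0},{"delta_pos":[0.004,0,0.01],"spin":0},{"delta_pos":[0.004,0,0.017],"spin":0},{"delta_pos":[0.004,0,0.024],"spin":0},{"delta_pos":[0.004,0,0.03],"spin":0},{"delta_pos":[0.004,0,0.036],"spin":0},{"delta_pos":[0.003,0,0.038],"spin":0}]' 1 6
python3 - <<'E'
from h import *
c=snap('wrist','wrist7.png')
c=snap('scene'); b=marks('scene',c,['bolt','bolt_wing']);cv2.imwrite('pics/scene7.png',cv2.resize(c['color'][170:310,190:350],None,fx=4,fy=4))
p,R,s=tool(); print(s['t'],p.round(4),s['opening'],s['force'],s['wrist_torque'])
E
```

```text
t: 13.15
tool_pos: [0.6004, -0.1409, 0.1728]
orientation: [-3.084, -0.593, 0.008]
force: [-0.6, 1.0, -3.5]
opening: 0.0138
scene bolt 0.98 [ 0.5958 -0.1423  0.0554] [261. 249.] 2
scene bolt_wing 0.81 [ 0.6006 -0.1383  0.1588] [262. 226.] 1
13.35 [ 0.601  -0.1412  0.1744] 0.013782541206174762 [ 0.44342379 -0.07163615 -3.2412943 ] [-0.03694961  0.14903939  0.00400541]
```

View pics/scene7.png

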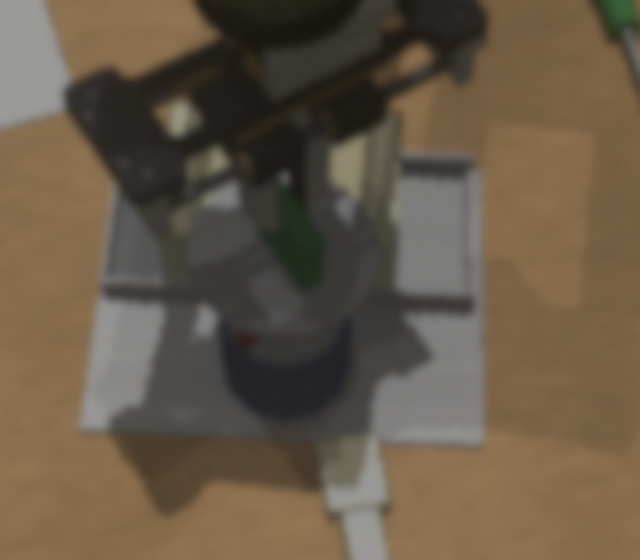

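View pics/wrist7.png

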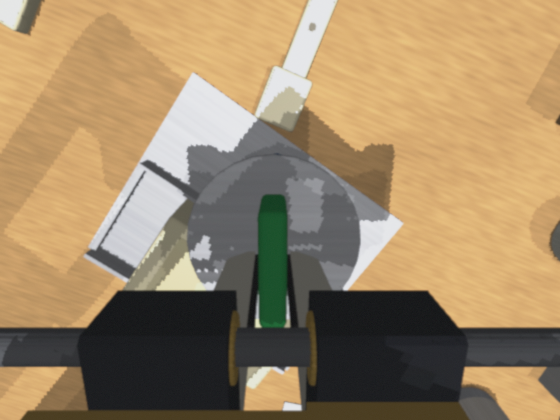

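The foot is in the bore by about 12 mm with no contact load. I'm going on down, centring as it goes.

```bash
python3 -m pendant '[{"delta_pos":[-0.0005,0,0.004],"spin":0},{"delta_pos":[-0.001,0,0.008],"spin":0},{"delta_pos":[-0.0015,0,0.012],"spin":0},{"delta_pos":[-0.002,0,0.016],"spin":0},{"delta_pos":[-0.0025,0,0.02],"spin":0},{"delta_pos":[-0.003,0,0.022],"spin":0}]' 1 6
python3 - <<'E'
from h import *
c=snap('scene'); b=marks('scene',c,['bolt','bolt_wing'])
p,R,s=tool(); print(s['t'],p.round(4),s['opening'],s['force'],s['wrist_torque'])
E
```

```text
t: 13.95
tool_pos: [0.5979, -0.1422, 0.1517]
orientation: [-3.084, -0.593, 0.006]
force: [-0.1, -0.3, -2.5]
opening: 0.0142
scene bolt 0.7 [ 0.5969 -0.1426  0.035 ] [261. 254.] 1
scene bolt_wing 0.79 [ 0.5997 -0.1384  0.1363] [262. 231.] 2
14.1 [ 0.598  -0.1423  0.1521] 0.014009675812545988 [-0.0498801   0.83390519 -3.70511977] [-0.02272169  0.06386206 -0.04228164]
```

Little force so far, and the foot is at about 35 mm. I'm going down the last few millimetres until the rim carries the lugs.

```bash
python3 -m pendant '[{"delta_pos":[0,0,0.002],"spin":0},{"delta_pos":[0,0,0.004],"spin":0},{"delta_pos":[0,0,0.006],"spin":0},{"delta_pos":[0,0,0.008],"spin":0},{"delta_pos":[0,0,0.008],"spin":0}]' 1 5
python3 - <<'E'
from h import *
c=snap('scene'); b=marks('scene',c,['bolt','bolt_wing'])
p,R,s=tool(); print(s['t'],p.round(4),s['opening'],s['force'],s['wrist_torque'])
E
```

```text
t: 14.6
tool_pos: [0.599, -0.1428, 0.1459]
orientation: [3.084, 0.593, -0.002]
force: [-1.3, 0.4, 4.5]
opening: 0.0139
scene bolt 0.94 [ 0.5988 -0.1401  0.0294] [262. 256.] 1
scene bolt_wing 0.58 [ 0.5978 -0.1372  0.1315] [263. 231.] 1
14.75 [ 0.599  -0.1428  0.1459] 0.013627955958562352 [-0.71699888 -0.83394123  5.29680493] [-0.11291935  0.3924155  -0.04740076]
```

The lugs are on the rim: the force changed sign and the foot is at 29 mm. I'm letting go.

```bash
python3 -m pendant '[{"delta_pos":[0,0,0],"spin":0},{"delta_pos":[0,0,0],"spin":0},{"delta_pos":[0,0,0],"spin":0},{"delta_pos":[0,0,0],"spin":0},{"delta_pos":[0,0,0],"spin":0},{"delta_pos":[0,0,0],"spin":0},{"delta_pos":[0,0,0],"spin":0}]' 0 5
python3 - <<'E'
from h import *
c=snap('scene'); b=marks('scene',c,['bolt','bolt_wing']);cv2.imwrite('pics/scene8.png',cv2.resize(c['color'][170:310,190:350],None,fx=4,fy=4))
c=snap('wrist','wrist8.png'); b=marks('wrist',c,['bolt_wing','bolt'])
p,R,s=tool(); print(s['t'],p.round(4),s['opening'],s['force'],s['wrist_torque'])
E
```

```text
t: 15.45
tool_pos: [0.5989, -0.1428, 0.1458]
orientation: [3.084, 0.593, -0.002]
force: [0.4, 0.6, 0.1]
opening: 0.0466
scene bolt 0.77 [ 0.5983 -0.1416  0.0309] [261. 255.] 3
scene bolt_wing 0.58 [ 0.5973 -0.1421  0.1341] [260. 231.] 1
wrist bolt_wing 0.58 [ 0.6002 -0.1405  0.1306] [267. 254.] 1
wrist bolt 0.95 [ 0.5999 -0.1443  0.0287] [273. 206.] 1
15.75 [ 0.599  -0.1428  0.1459] 0.04629962670053323 [-0.76879397 -0.270211    0.03207428] [-0.03280182  0.17101957 -0.0459168 ]
```

View pics/wrist8.png

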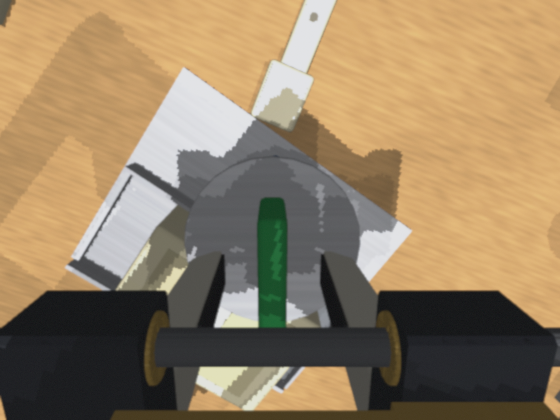

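View pics/scene8.png

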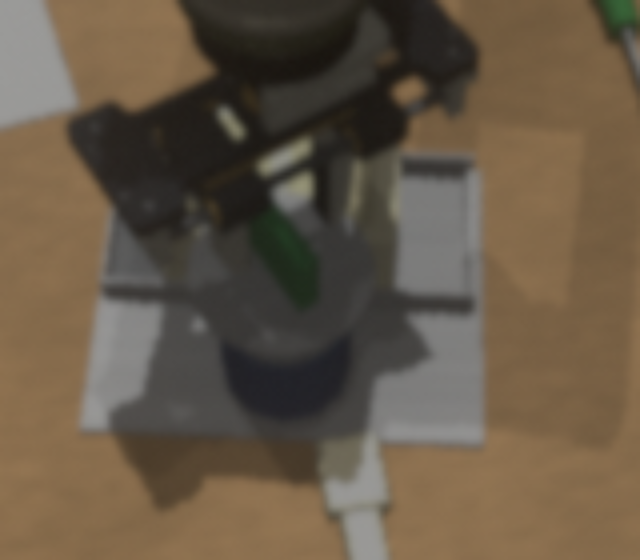

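The bolt stands alone, upright at foot z of about 0.03, and the fingers are clear of it. I'm going down 24 mm to retake the wing deeper.

```bash
python3 -m pendant '[{"delta_pos":[0,0,0.008],"spin":0},{"delta_pos":[0,0,0.018],"spin":0},{"delta_pos":[0,0,0.024],"spin":0},{"delta_pos":[0,0,0.024],"spin":0}]' 0 5
python3 -m pendant '[{"delta_pos":[0,0,0],"spin":0},{"delta_pos":[0,0,0],"spin":0},{"delta_pos":[0,0,0],"spin":0},{"delta_pos":[0,0,0],"spin":0},{"delta_pos":[0,0,0],"spin":0}]' 1 6
python3 - <<'E'
from h import *
p,R,s=tool(); print(s['t'],p.round(4),np.degrees(np.arctan2(R[1,0],R[0,0])),s['opening'],s['force'],s['wrist_torque'],np.round(s['q'],2))
E
```

```text
t: 16.15
tool_pos: [0.5977, -0.1424, 0.1197]
orientation: [-3.085, -0.593, 0.007]
force: [0.1, -0.3, -0.5]
opening: 0.0464
t: 16.65
tool_pos: [0.598, -0.1426, 0.1201]
orientation: [3.085, 0.593, -0.006]
force: [-1.0, -1.3, 0.3]
opening: 0.0142
16.65 [ 0.598  -0.1426  0.1201] 21.751826830455293 0.01423692229422086 [-0.95864601 -1.33524754  0.3349962 ] [-0.1823756   0.03681113 -0.04634505] [-0.32  0.24  1.55 -0.    1.36  0.88]
```

Gripped. I'm turning counterclockwise (negative spin), first 40°, then I'll check.

```bash
python3 -m pendant '[{"delta_pos":[0,0,0],"spin":-0.05},{"delta_pos":[0,0,0],"spin":-0.13},{"delta_pos":[0,0,0],"spin":-0.22},{"delta_pos":[0,0,0],"spin":-0.31},{"delta_pos":[0,0,0],"spin":-0.4},{"delta_pos":[0,0,0],"spin":-0.49},{"delta_pos":[0,0,0],"spin":-0.58},{"delta_pos":[0,0,0],"spin":-0.66},{"delta_pos":[0,0,0],"spin":-0.7}]' 1 6
python3 - <<'E'
from h import *
p,R,s=tool(); print(s['t'],p.round(4),np.degrees(np.arctan2(R[1,0],R[0,0])),s['opening'],s['force'],s['wrist_torque'])
c=snap('wrist','wrist9.png'); b=marks('wrist',c,['bolt_wing','bolt'])
E
```

```text
t: 17.55
tool_pos: [0.5977, -0.1425, 0.1198]
orientation: [-2.691, -1.618, 0.006]
force: [-0.6, -0.2, -2.3]
opening: 0.0137
17.55 [ 0.5977 -0.1425  0.1198] 62.03782225267287 0.01371673565762953 [-0.60835201 -0.21842112 -2.30142568] [-0.03116337  0.11457015 -0.01810616]
wrist bolt_wing 0.76 [ 0.5985 -0.1457  0.1334] [276. 286.] 1
wrist bolt 0.73 [ 0.6011 -0.1425  0.0253] [276. 212.] 1
```

View pics/wrist9.png

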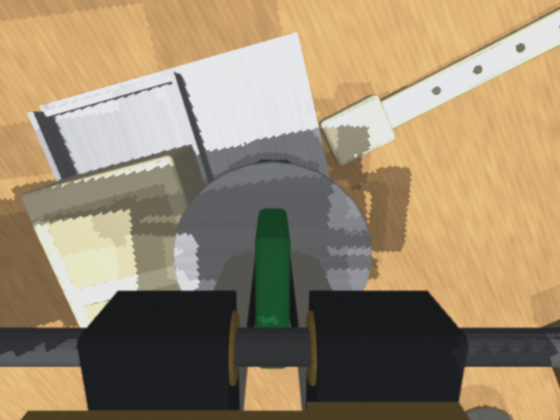

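The wing follows and stands at about 75° in the jig. Turning the last 14° to the y axis.

```bash
python3 -m pendant '[{"delta_pos":[0,0,0],"spin":-0.08},{"delta_pos":[0,0,0],"spin":-0.17},{"delta_pos":[0,0,0],"spin":-0.25},{"delta_pos":[0,0,0],"spin":-0.25}]' 1 6
python3 - <<'E'
from h import *
p,R,s=tool(); print(s['t'],p.round(4),np.degrees(np.arctan2(R[1,0],R[0,0])),s['opening'],s['force'],s['wrist_torque'])
c=snap('scene'); b=marks('scene',c,['bolt','bolt_wing'])
E
```

```text
t: 18.1
tool_pos: [0.5973, -0.1424, 0.1192]
orientation: [-2.471, -1.935, 0.007]
force: [-0.0, 0.6, -3.6]
opening: 0.0141
18.1 [ 0.5973 -0.1424  0.1192] 76.13303177883266 0.014055677971794064 [-0.04119267  0.5595863  -3.55100213] [-0.09969008  0.05495335 -0.03173247]
scene bolt 0.82 [ 0.5948 -0.1441  0.0308] [260. 254.] 1
scene bolt_wing 0.23 [ 0.5261 -0.0578  0.0442] [290. 221.] 1
```

The grip now carries the bolt's whole weight (-3.6 N), so the lugs are over the notch. I'm opening to let it drop.

```bash
python3 -m pendant '[{"delta_pos":[0,0,0],"spin":0},{"delta_pos":[0,0,0],"spin":0},{"delta_pos":[0,0,0],"spin":0},{"delta_pos":[0,0,0],"spin":0},{"delta_pos":[0,0,0],"spin":0}]' 0 6
python3 - <<'E'
from h import *
c=snap('scene'); b=marks('scene',c,['bolt','bolt_wing','block_center']);cv2.imwrite('pics/scene10.png',cv2.resize(c['color'][170:310,190:350],None,fx=4,fy=4))
c=snap('wrist','wrist10.png'); b=marks('wrist',c,['bolt_wing','bolt'])
p,R,s=tool(); print(s['t'],p.round(4),s['opening'],s['force'])
E
```

```text
t: 18.75
tool_pos: [0.5977, -0.1425, 0.1197]
orientation: [-2.475, -1.932, 0.006]
force: [-0.2, 0.2, -0.5]
opening: 0.0456
scene bolt 0.88 [ 0.5979 -0.1417  0.014 ] [261. 259.] 1
scene bolt_wing 0.57 [ 0.598  -0.1424  0.1147] [260. 236.] 1
scene block_center 0.83 [ 0.5067 -0.1266  0.0429] [261. 220.] 1
wrist bolt_wing 0.86 [ 0.5992 -0.1406  0.1124] [273. 258.] 1
wrist bolt 0.82 [ 0.5985 -0.1435  0.0095] [274. 209.] 1
19.1 [ 0.5975 -0.1425  0.1195] 0.046557597022086075 [-0.38922    -0.60012924 -0.02532514]
```

View pics/wrist10.png

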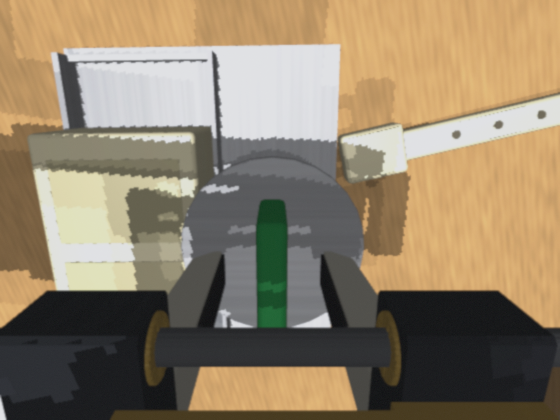

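View pics/scene10.png

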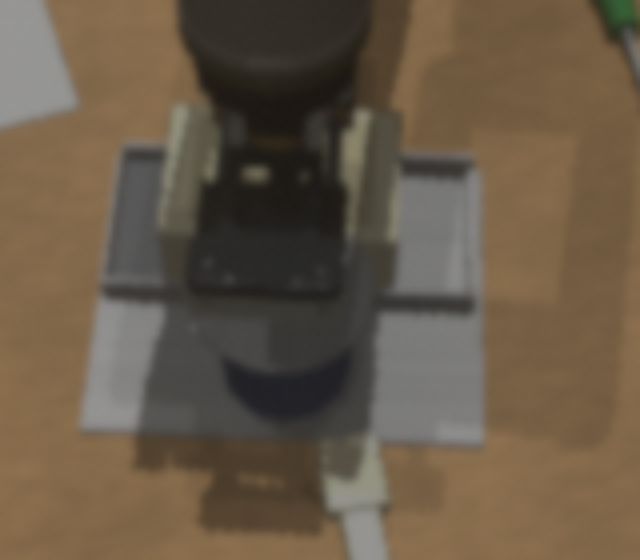

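The bolt dropped 18 mm (foot at about 11 mm) with the wing along the jig's y. I'm retaking it 12 mm lower.

```bash
python3 -m pendant '[{"delta_pos":[0,0,0.006],"spin":0},{"delta_pos":[0,0,0.012],"spin":0},{"delta_pos":[0,0,0.012],"spin":0}]' 0 12
python3 -m pendant '[{"delta_pos":[0,0,0],"spin":0},{"delta_pos":[0,0,0],"spin":0},{"delta_pos":[0,0,0],"spin":0},{"delta_pos":[0,0,0],"spin":0},{"delta_pos":[0,0,0],"spin":0}]' 1 12
python3 -m pendant '[{"delta_pos":[0,0,0.0002],"spin":0.05},{"delta_pos":[0,0,0.0006],"spin":0.13},{"delta_pos":[0,0,0.001],"spin":0.22},{"delta_pos":[0,0,0.0014],"spin":0.31},{"delta_pos":[0,0,0.0018],"spin":0.4},{"delta_pos":[0,0,0.0022],"spin":0.49},{"delta_pos":[0,0,0.0026],"spin":0.58},{"delta_pos":[0,0,0.003],"spin":0.67},{"delta_pos":[0,0,0.003],"spin":0.7}]'
python3 - <<'E'
from h import *
p,R,s=tool(); print(s['t'],p.round(4),np.degrees(np.arctan2(R[1,0],R[0,0])),s['opening'],s['force'],s['wrist_torque'])
c=snap('wrist','wrist11.png'); b=marks('wrist',c,['bolt_wing','bolt'])
E
```

```text
t: 19.4
tool_pos: [0.5965, -0.1422, 0.1058]
orientation: [-2.473, -1.931, 0.008]
force: [0.2, -1.1, -0.2]
opening: 0.0464
t: 19.9
tool_pos: [0.5968, -0.1422, 0.106]
orientation: [-2.473, -1.931, 0.008]
force: [0.7, 0.8, -0.9]
opening: 0.0142
t: 20.8
tool_pos: [0.5975, -0.1423, 0.1039]
orientation: [-2.989, -0.963, 0.007]
force: [0.4, 1.0, 1.7]
opening: 0.0138
20.8 [ 0.5975 -0.1423  0.1039] 35.72048390752892 0.013791996535648917 [0.36038785 0.95527614 1.67759181] [0.09953023 0.00238393 0.04632387]
wrist bolt_wing 0.69 [ 0.6    -0.1403  0.1088] [270. 267.] 1
wrist bolt 0.94 [ 0.5966 -0.1441  0.0082] [273. 216.] 1
```

View pics/wrist11.png

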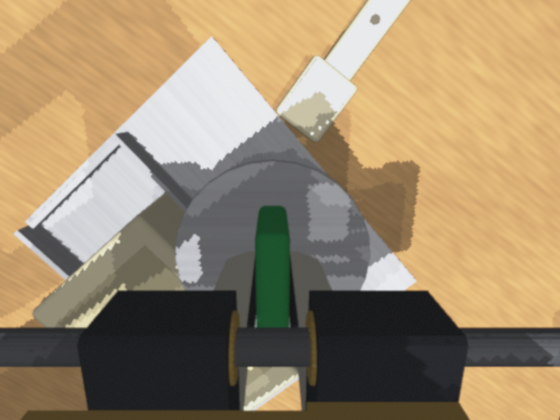

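It has turned about 40° freely, the wing follows, and the forces are tiny. I'm continuing clockwise towards home.

```bash
python3 -m pendant '[{"delta_pos":[0,0,0.0004],"spin":0.08},{"delta_pos":[0,0,0.0008],"spin":0.17},{"delta_pos":[0,0,0.0012],"spin":0.26},{"delta_pos":[0,0,0.0016],"spin":0.35},{"delta_pos":[0,0,0.002],"spin":0.44},{"delta_pos":[0,0,0.0024],"spin":0.52},{"delta_pos":[0,0,0.0028],"spin":0.6},{"delta_pos":[0,0,0.003],"spin":0.67},{"delta_pos":[0,0,0.003],"spin":0.72},{"delta_pos":[0,0,0.003],"spin":0.76}]'
python3 - <<'E'
from h import *
p,R,s=tool(); print(s['t'],p.round(4),np.degrees(np.arctan2(R[1,0],R[0,0])),s['opening'],s['force'],s['wrist_torque'])
c=snap('wrist','wrist12.png'); b=marks('wrist',c,['bolt_wing','bolt'])
E
```

```text
t: 21.95
tool_pos: [0.5976, -0.1427, 0.1009]
orientation: [3.134, -0.207, -0.007]
force: [2.0, -1.0, 2.4]
opening: 0.0139
21.95 [ 0.5976 -0.1427  0.1009] -7.572732622658486 0.013900016768310987 [ 2.01975453 -1.00605068  2.39754663] [-0.19354058  0.03341458  0.07747881]
wrist bolt_wing 0.8 [ 0.5989 -0.1404  0.1066] [266. 274.] 1
wrist bolt 0.87 [ 0.5994 -0.1413  0.0038] [269. 212.] 1
```

View pics/wrist12.png

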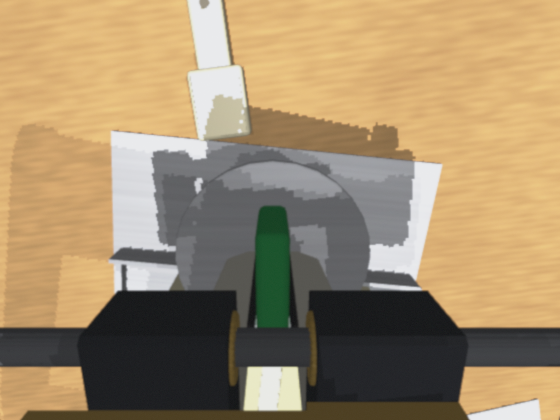

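The wing is about 5° from the jig's x axis. A last gentle turn to the axis.

```bash
python3 -m pendant '[{"delta_pos":[0,0,0],"spin":0.03},{"delta_pos":[0,0,0.0002],"spin":0.06},{"delta_pos":[0,0,0.0004],"spin":0.09},{"delta_pos":[0,0,0.0004],"spin":0.1},{"delta_pos":[0,0,0.0004],"spin":0.1}]'
python3 - <<'E'
from h import *
p,R,s=tool(); print(s['t'],p.round(4),np.degrees(np.arctan2(R[1,0],R[0,0])),s['opening'],s['force'],s['wrist_torque'])
E
```

```text
t: 22.6
tool_pos: [0.5977, -0.1428, 0.1009]
orientation: [3.119, -0.361, -0.006]
force: [-0.1, 0.2, 4.6]
opening: 0.0138
22.6 [ 0.5977 -0.1428  0.1009] -13.192955476738243 0.013824552133323193 [-0.14964419  0.23647577  4.64686501] [-0.15397565  0.20130715  0.07037963]
```

It is on the x axis with only 0.07 N m of torque about the vertical. I'm letting go and rising clear.

```bash
python3 -m pendant '[{"delta_pos":[0,0,0],"spin":0},{"delta_pos":[0,0,0],"spin":0},{"delta_pos":[0,0,0],"spin":0},{"delta_pos":[0,0,0],"spin":0},{"delta_pos":[0,0,0],"spin":0}]' 0 12
python3 -m pendant '[{"delta_pos":[0,0,-0.02],"spin":0},{"delta_pos":[0,0,-0.05],"spin":0},{"delta_pos":[0,0,-0.09],"spin":0},{"delta_pos":[-0.02,0,-0.13],"spin":0},{"delta_pos":[-0.06,0,-0.15],"spin":0},{"delta_pos":[-0.1,0,-0.15],"spin":0},{"delta_pos":[-0.14,0,-0.15],"spin":0},{"delta_pos":[-0.17,0,-0.15],"spin":0},{"delta_pos":[-0.18,0,-0.15],"spin":0},{"delta_pos":[-0.18,0,-0.15],"spin":0}]'
python3 - <<'E'
from h import *
for k in range(2):
    for cam in ('wrist','scene','top'):
        c=snap(cam,f'{cam}13.png'); b=marks(cam,c,['bolt_wing','bolt','block_center','socket_rim'])
        if cam!='wrist' and k==0:
            q=(c['color'][170:310,190:350] if cam=='scene' else c['color'][160:280,240:370]); cv2.imwrite(f'pics/{cam}13z.png',cv2.resize(q,None,fx=4.5,fy=4.5,interpolation=cv2.INTER_CUBIC))
p,R,s=tool(); print(s['t'],p.round(4),s['opening'],s['force'])
E
```

```text
t: 23.1
tool_pos: [0.5975, -0.1427, 0.1007]
orientation: [3.119, -0.361, -0.007]
force: [-0.1, 0.1, -0.3]
opening: 0.0456
t: 24.1
tool_pos: [0.4227, -0.1015, 0.2519]
orientation: [3.119, -0.361, -0.004]
force: [0.5, -0.2, -0.4]
opening: 0.0463
wrist bolt_wing none
wrist bolt none
wrist block_center 0.64 [ 0.5109 -0.1232  0.0415] [272.  91.] 1
wrist socket_rim none
scene bolt_wing 0.76 [ 0.5972 -0.1407  0.1097] [261. 237.] 1
scene bolt 0.73 [ 0.5969 -0.1408  0.0084] [262. 259.] 2
scene block_center 0.76 [ 0.5097 -0.1263  0.0429] [261. 220.] 2
scene socket_rim none
top bolt_wing 0.86 [ 0.5946 -0.1411  0.1112] [309. 199.] 1
top bolt 0.75 [ 0.5954 -0.1432  0.0042] [308. 204.] 1
top block_center 0.64 [ 0.5089 -0.1279  0.0443] [303. 234.] 1
top socket_rim none
wrist bolt_wing 0.25 [ 0.5124 -0.1291  0.0385] [278.  88.] 1
wrist bolt none
wrist block_center 0.93 [ 0.5111 -0.1264  0.0404] [275.  90.] 1
wrist socket_rim 0.54 [ 0.5252 -0.0554  0.0421] [201.  93.] 1
scene bolt_wing 0.63 [ 0.4392 -0.4396  0.0031] [134. 226.] 3
scene bolt 0.74 [ 0.5961 -0.1395  0.0077] [262. 259.] 2
scene block_center 0.58 [ 0.509  -0.1317  0.0428] [259. 221.] 1
scene socket_rim none
top bolt_wing 0.7 [ 0.5971 -0.1405  0.1098] [308. 198.] 1
top bolt 0.56 [ 0.5979 -0.1446  0.0046] [308. 203.] 1
top block_center 0.89 [ 0.5099 -0.1293  0.0414] [303. 234.] 1
top socket_rim none
25.6 [ 0.423  -0.1015  0.2514] 0.046274330867375646 [ 0.1663182  -0.39640326 -0.11833635]
```

View pics/wrist13.png

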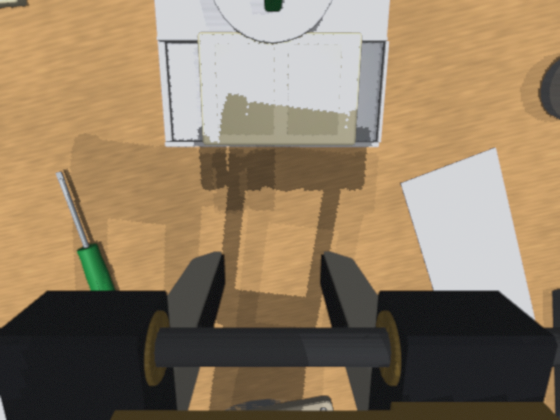

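View pics/top13z.png

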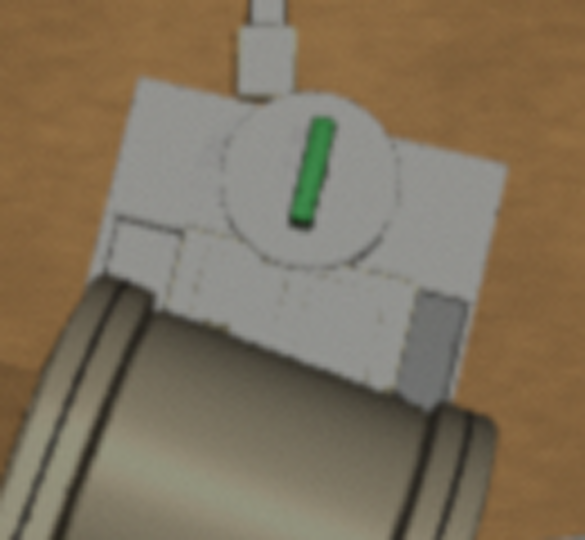

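View pics/scene13z.png

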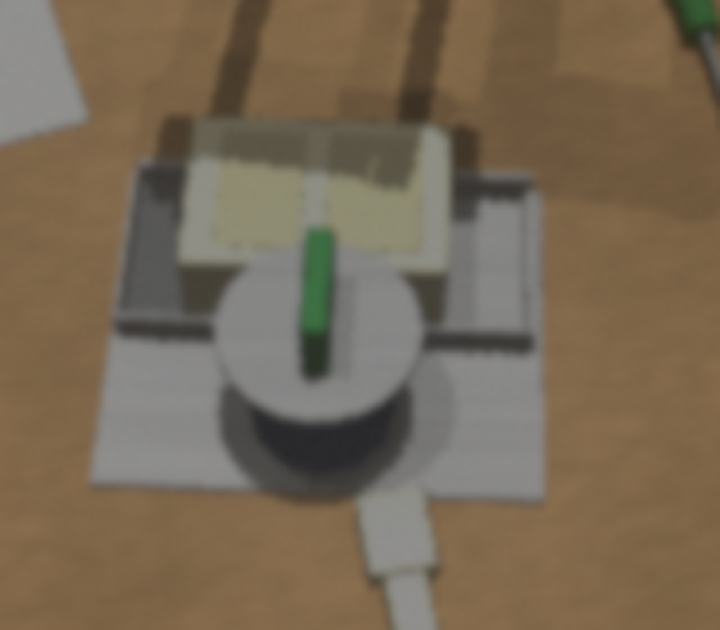

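The disc is over the block's edge, with the wing along the jig's x at top (308,198). The hand went down 5.1 mm with the bolt while it was gripped. I'll check the wing angle and the bystanders numerically before handing in.

```bash
python3 - <<'E'
from h import *
import pickle
c=robot.read_camera('top');K,R,t=map(np.array,(c['camera_matrix'],c['R'],c['t']))
def bp(u,v,z):
    d=R.T@np.linalg.inv(K)@np.array([u,v,1.]); o=-R.T@t; return o+d*(z-o[2])/d[2]
hsv=cv2.cvtColor(c['color'],cv2.COLOR_BGR2HSV); g=cv2.inRange(hsv,(45,100,70),(85,255,255)); g[:170]=0;g[230:]=0;g[:,:280]=0;g[:,340:]=0
pts=np.argwhere(g)[:,::-1]; W=np.array([bp(u,v,.132)[:2] for u,v in pts]); m=W.mean(0); e=np.linalg.svd(W-m)[2][0]
a=np.degrees(np.arctan2(e[1],e[0])); print(len(pts),m,'wing yaw',(a+90)%180-90)
c0=pickle.load(open('top.pkl','rb'))['color']
d=cv2.absdiff(c['color'],c0).max(2)
for n,(u0,u1,v0,v1) in dict(armA=(145,180,135,205),armB=(208,235,115,185),armC=(290,308,112,182),deb=(200,215,240,312),spray=(410,440,155,190),tin=(408,440,245,275)).items(): print(n,int((d[v0:v1,u0:u1]>40).sum()))
E
```

```text
99 [ 0.59593248 -0.14122535] wing yaw -13.964918342514807
armA 0
armB 0
armC 5
deb 0
spray 0
tin 0
```

Wing yaw is -14° against the jig's -13°, so it's home, and the bystanders haven't moved. I'm handing in.

```bash
python3 -c "
from plant import robot
print(robot.read_state()['t']); print(robot.close_job())"
```

```text
25.65
the job is handed in; nothing more can be done
None
```

The block lies flat in the bed and the bolt is screwed fully home with its disc over the block. I handed in at 25.65 s of the 64 s; no verdict is reported.

**What I did**
- **Block:** I pushed it near its top towards the jig's -y, and it tipped over the step onto the bed.
- **Bolt to the rim:** I gripped only the top of the wing with 6–10 N, so the bolt swung upright by itself as I lifted it. The hand can't be commanded to tilt with these moves. I then stood it on the rim and let go.
- **Turning home:** I turned it counterclockwise to the notch, where it dropped 18 mm when released. I retook it and turned it about 90° clockwise at low torque (0.07 N m at the end). The hand then went well clear.

**Last checks**
- **Block:** its centre is at about x = -90, y = -7 mm in the jig's frame and 41–44 mm high.
- **Bolt:** it is on the socket's axis to within the measuring error. The wing is about 1° from the jig's x axis.
- **Bystanders:** none moved in the top picture.

**Disagreement:** the height of the bolt's foot is the least certain figure. The networks gave 4–8 mm, with one scene reading of 8.4 mm, just over the 8 mm limit. That camera had read 2–3 mm high earlier, and the hand went down 5.1 mm with the gripped bolt, so I take it as about 6 mm, which is home.

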